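Close the row of flip-top vials

ROBOT

A 7-joint arm with a two-finger parallel gripper is mounted at the origin on a cart in front of the work surface, level with it; the furniture and walls round the work are solid. World frame = base frame: x ahead of the robot, y to its left, z up, the work surface at z = 0. Lengths are in m, angles in rad, forces in N, time in s.
With the tool pointing down it reaches from about 0.4 to 0.875 m from the base axis. Payload 19.3 kg.
Tool frame: the origin (TCP) lies on the centre line of the jaws, within the pads' length; the fingertips stand 8 mm ahead of it and the grasp point (between the pads) lies 11 mm behind it; z points along the fingers, y is the line along which they close (so a half turn about z gives the same grasp; the last joint's range is limited). The gripper opens to 85 mm and grips with 20 to 120 N. Pads are 22 mm wide; open, the fingers measure 114 mm over their backs; the gripper's body (76 mm by 85 mm) begins 54 mm behind the grasp point. The pads swing forward as they close: fully open they stand 13 mm farther back than shut.
Start: joints at [1.234, 0.521, -0.036, 1.599, 0.021, 1.021, -0.113], TCP at [0.165, -0.603, 0.239] pointing down, gripper open.
Joint ranges: [-2.91, 2.91], [-0.3, 2.13], [-1.5, 1.42], [0.17, 2.43], [-1.26, 4.41], [0.16, 1.93], [-2.52, 2.52]. Speed limits (rad/s): [1.89, 1.89, 2.39, 2.39, 3.01, 3.01, 3.01].

INTERFACE

Orientations are given as [roll, pitch, yaw] about the fixed x, y, z axes, in that order (R = Rz(yaw) Ry(pitch) Rx(roll)).
In Python, from workcell import status, grab_frame, camera_params, bot, search_frame, silhouettes gives the robot as it stands.
- The arm moves only by the shell command python3 -m creep 'ROWS' [FORCE]. ROWS is JSON, a list of rows, each a list of 5 numbers: the shift along the tool's x, y, z in units of 60 mm (1.0 is 60 mm), then the turn about the tool's z in units of 8 degrees (1.0 is 8 degrees), then the opening, from 0 (shut) to 1 (fully open). In form: [[x, y, z, twist, hand], ...]. A call has 1 to 5 rows; each row is the pose to reach, as a shift and turn from the pose commanded when the call began, along the tool's axes at that moment; what a row does not reach only later rows make up. A row lasts 1/8 s, in which the tool goes at most 62.5 mm and 10.7 degrees, less where a joint would pass 70% of its speed; a pose out of reach is approached as far as the arm can. A call with a gripper value outside its range is refused whole. The fingers move at their own pace and stop on an object; FORCE is the grip in N (left out, the last holds). Time passes only in rows, so rows that repeat a pose let the fingers close. It gives the time, the measured TCP pose, the force, the opening and the grip force at its end, in the units of the state.
- status.observe(): the state, without advancing time (a new reading comes with each control period).
- grab_frame(name): name is "scene" or "side" or "wrist"; returns the picture (420x560x3 uint8, blue, green, red); there is no depth.
- camera_params(name): a dict with "K" (3x3 intrinsics, pixels), "rvec" (rotation vector, rad) and "tvec" (3), from world to camera coordinates, as OpenCV has them; the wrist camera has in their place "tool_from_camera" (4x4, takes a point from camera to tool coordinates, whose origin is the TCP and whose axes are the flange's). Camera axes: x right, y down, z forward; pixel columns grow to the right and rows downward; lengths in m; the calibration is good to about 2 mm. The wrist camera is an equidistant fisheye: a pixel r from the principal point sees the ray r / f radians off the axis. A picture is of the moment at which its call begins: read the wrist's pose just before it. camera_params takes no time and is no camera call.
- bot.job_done(): hands the job in; it is judged then, once.
Trained networks look in the newest picture that a camera, given by its name, has taken for a name from the list of things; names that differ only in an ending like _2 or _b are one class to them, and where a whole thing is asked for, a point or a joint stands for the part that bears it (a point fixed in the world has none). Each returns a list of dicts, best first, with "p" (0 to 1); they miss things now and then, are a little off and sometimes report something else, mostly with a low value. They report only what shows in the picture. A call takes as long as a camera call.
- search_frame(camera, name): "extent" ([left, top, right, bottom] as shares, 0 to 1, of the picture: columns of its width, rows of its height, round what is visible of it).
- silhouettes(camera, name): "mask" (420x560 bool, what is visible of it) and "extent" ([left, top, right, bottom] as shares, 0 to 1, of the picture: columns of its width, rows of its height, round what is visible of it).
The state is a dict: "clock": time; "qpos": joint angles; "qd": joint speeds; "joint_efforts": joint torques, N m; "position": TCP position; "tool_rot": TCP orientation; "force": force on the tool from outside, world axes, zero at the start; "moment": the same for the moment, N m; "grip_width": finger opening in m; "finger_force": force on a finger pad.
Only numpy, scipy, OpenCV 4.12 (cv2) and the standard library are available. Lean on these libraries where they do the work, as an engineer would, in place of code of your own. Each camera call takes 0.05 s, during which the arm holds its last target. There are 200 camera calls.

TASK

The five sample vials in the rack are to be put away closed, but their hinged lids stand open. Run your fingertips along the row, starting at the end that lies on the hinge side of the vials, so that each lid in turn folds over onto its own vial, and press every lid fully home, flat on its rim. Push and press gently without pinching or lifting anything: bend no lid back over its hinge and leave the things round the rack where they are.

Things in the scene. Friction and masses are not known exactly. Their poses are not given: they have to be found in the camera images.
- rack: Grey plastic rack, 54 x 232 x 42 mm, stuck to the bench by suction feet so that it does not shift, holding a row of five clear flip-top vials (they do not come out). Origin under its centre, z up, y along the row: vial 1 at y = +88 mm, vial 5 at y = -88 mm, 44 mm apart. Every lid is hinged on the +y side of its vial and closes by folding over towards -y.
- mouth1 (a point): Centre of the open mouth of vial 1, at its rim, 66 mm above the bench. The vial's collar is 29 mm in diameter (the vial counts as solid up to the rim). The hinge axis of its lid is parallel to the rack's x axis, 17 mm to the +y side of this point and 1 mm above it.
- flap1 (a joint): Hinge of lid 1, a white plastic disc 30 mm in diameter and 3 mm thick whose 12 mm wide thumb tab ends 37 mm from the hinge axis (rad): 0 lid folded over flat on its mouth, 1.57 standing upright, more than 1.57 leaning back away from its vial (stop at 2.7). It stays where it is put; about 0.012 N m of friction, so a push of about 1 N moves it.
- lid1 (a joint): How far the plug of lid 1 is pressed into the mouth (m): 0 not pressed, the folded lid then lies 4 mm proud of the rim with its upper face 73 mm above the bench; 0.004 fully home, the lid's underside on the rim and its upper face 69 mm above the bench. It takes about 4 N straight down on the lid and stays where it is pushed.
- mouth2 (a point): Centre of the open mouth of vial 2, at its rim, 66 mm above the bench. The vial's collar is 29 mm in diameter (the vial counts as solid up to the rim). The hinge axis of its lid is parallel to the rack's x axis, 17 mm to the +y side of this point and 1 mm above it.
- flap2 (a joint): Hinge of lid 2, a white plastic disc 30 mm in diameter and 3 mm thick whose 12 mm wide thumb tab ends 37 mm from the hinge axis (rad): 0 lid folded over flat on its mouth, 1.57 standing upright, more than 1.57 leaning back away from its vial (stop at 2.7). It stays where it is put; about 0.012 N m of friction, so a push of about 1 N moves it.
- lid2 (a joint): How far the plug of lid 2 is pressed into the mouth (m): 0 not pressed, the folded lid then lies 4 mm proud of the rim with its upper face 73 mm above the bench; 0.004 fully home, the lid's underside on the rim and its upper face 69 mm above the bench. It takes about 4 N straight down on the lid and stays where it is pushed.
- mouth3 (a point): Centre of the open mouth of vial 3, at its rim, 66 mm above the bench. The vial's collar is 29 mm in diameter (the vial counts as solid up to the rim). The hinge axis of its lid is parallel to the rack's x axis, 17 mm to the +y side of this point and 1 mm above it.
- flap3 (a joint): Hinge of lid 3, a white plastic disc 30 mm in diameter and 3 mm thick whose 12 mm wide thumb tab ends 37 mm from the hinge axis (rad): 0 lid folded over flat on its mouth, 1.57 standing upright, more than 1.57 leaning back away from its vial (stop at 2.7). It stays where it is put; about 0.012 N m of friction, so a push of about 1 N moves it.
- lid3 (a joint): How far the plug of lid 3 is pressed into the mouth (m): 0 not pressed, the folded lid then lies 4 mm proud of the rim with its upper face 73 mm above the bench; 0.004 fully home, the lid's underside on the rim and its upper face 69 mm above the bench. It takes about 4 N straight down on the lid and stays where it is pushed.
- mouth4 (a point): Centre of the open mouth of vial 4, at its rim, 66 mm above the bench. The vial's collar is 29 mm in diameter (the vial counts as solid up to the rim). The hinge axis of its lid is parallel to the rack's x axis, 17 mm to the +y side of this point and 1 mm above it.
- flap4 (a joint): Hinge of lid 4, a white plastic disc 30 mm in diameter and 3 mm thick whose 12 mm wide thumb tab ends 37 mm from the hinge axis (rad): 0 lid folded over flat on its mouth, 1.57 standing upright, more than 1.57 leaning back away from its vial (stop at 2.7). It stays where it is put; about 0.012 N m of friction, so a push of about 1 N moves it.
- lid4 (a joint): How far the plug of lid 4 is pressed into the mouth (m): 0 not pressed, the folded lid then lies 4 mm proud of the rim with its upper face 73 mm above the bench; 0.004 fully home, the lid's underside on the rim and its upper face 69 mm above the bench. It takes about 4 N straight down on the lid and stays where it is pushed.
- mouth5 (a point): Centre of the open mouth of vial 5, at its rim, 66 mm above the bench. The vial's collar is 29 mm in diameter (the vial counts as solid up to the rim). The hinge axis of its lid is parallel to the rack's x axis, 17 mm to the +y side of this point and 1 mm above it.
- flap5 (a joint): Hinge of lid 5, a white plastic disc 30 mm in diameter and 3 mm thick whose 12 mm wide thumb tab ends 37 mm from the hinge axis (rad): 0 lid folded over flat on its mouth, 1.57 standing upright, more than 1.57 leaning back away from its vial (stop at 2.7). It stays where it is put; about 0.012 N m of friction, so a push of about 1 N moves it.
- lid5 (a joint): How far the plug of lid 5 is pressed into the mouth (m): 0 not pressed, the folded lid then lies 4 mm proud of the rim with its upper face 73 mm above the bench; 0.004 fully home, the lid's underside on the rim and its upper face 69 mm above the bench. It takes about 4 N straight down on the lid and stays where it is pushed.
- lab_timer: White bench timer with three keys, 70 x 62 x 18 mm, lying loose near the rack; leave it alone. Origin under its centre.
- beaker_b: Small glass beaker, 54 x 59 x 68 mm, standing loose behind the rack; leave it alone. Origin under its centre.
- moisture_tin: Round aluminium tin with lid, 62 mm in diameter, 38 mm high, standing loose behind the rack; leave it alone. Origin under its centre.
- crucible: White porcelain crucible, 45 mm in diameter at the mouth, 37 mm high, standing loose in front of the rack; leave it alone. Origin under its centre.

How it is judged:
By the outcome, as a careful person would: the job done as asked, in the order asked, and still so for the second after the job is handed in, with the robot touching nothing.
It also fails if it takes over 54 s, if anything falls off the work surface, if the arm or the gripper's body presses on something with over 40 N, if the wrist force passes 120 N, or if a joint passes its speed limit or range.

## Working session

There is one attempt and no reset: what is moved stays moved. The work goes in short steps, Python scripts to look and compute and a shell command to move; the robot and the scene stay as the last step left them, time stands still between calls to the robot, and variables do not carry over. Pictures are saved under pics/ and viewed, at most 10 in all, crops included, and the job is handed in when it is done.

```bash
mkdir -p pics; ls
cat > h.py <<'E'
import numpy as np,cv2
from workcell import status, grab_frame, camera_params, bot, search_frame, silhouettes
def proj(c,P):
    p=camera_params(c); return cv2.projectPoints(np.array(P,float).reshape(-1,3),np.array(p['rvec'],float),np.array(p['tvec'],float),np.array(p['K'],float),None)[0].reshape(-1,2)
def back(c,uv,z):
    p=camera_params(c);R=cv2.Rodrigues(np.array(p['rvec'],float))[0];t=np.array(p['tvec'],float).ravel();C=-R.T@t
    d=R.T@np.linalg.inv(np.array(p['K'],float))@np.array([uv[0],uv[1],1.]);return C+d*(z-C[2])/d[2]
E
python3 - <<'E'
from h import *
s=status.observe();print(s['clock'],s['position'],s['tool_rot'],s['force'],s['grip_width'])
for c in ('scene','side'):
    cv2.imwrite(f'pics/{c}0.png',grab_frame(c))
    for n in ('rack','flap1','lab_timer','beaker_b','moisture_tin','crucible'):
        for r in search_frame(c,n)[:6]: print(c,n,round(r['p'],2),np.round(np.array(r['extent'])*[560,420,560,420]))
E
```

```text
pics
0.0 [ 0.16464795 -0.60258302  0.23872859] [-3.14045314e+00  1.00085746e-04  2.66763600e-01] [ 0.56721369 -0.07495811 -0.27112035] 0.0852761654954848
scene rack 0.63 [226. 195. 325. 275.]
scene flap1 0.58 [274. 208. 283. 227.]
scene flap1 0.55 [240. 199. 254. 213.]
scene flap1 0.27 [258. 206. 272. 222.]
scene lab_timer 0.98 [202. 245. 246. 272.]
scene beaker_b 0.59 [324. 216. 350. 250.]
scene moisture_tin 0.69 [279. 212. 305. 241.]
scene crucible 0.96 [250. 263. 273. 295.]
scene crucible 0.23 [226. 194. 323. 279.]
scene crucible 0.18 [274. 211. 285. 227.]
side rack 0.6 [262. 174. 337. 282.]
side rack 0.21 [354. 206. 377. 233.]
side flap1 0.68 [279. 218. 296. 233.]
side flap1 0.66 [294. 198. 312. 223.]
side flap1 0.64 [308. 176. 327. 191.]
side flap1 0.6 [276. 223. 287. 248.]
side flap1 0.5 [303. 185. 317. 205.]
side flap1 0.2 [264. 174. 338. 282.]
side lab_timer 0.94 [322. 250. 365. 280.]
side beaker_b 0.57 [308. 176. 323. 191.]
side moisture_tin 0.88 [227. 214. 259. 250.]
side crucible 0.71 [354. 204. 374. 232.]
side crucible 0.7 [308. 178. 323. 193.]
```

View pics/scene0.png

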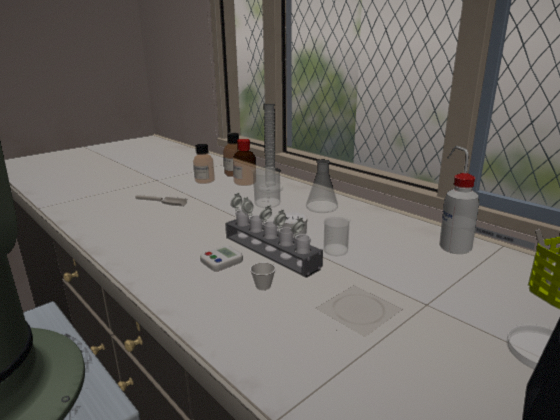

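View pics/side0.png

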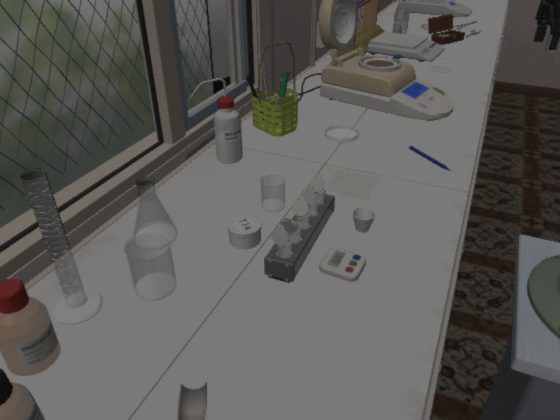

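Run:
```python
from h import *
a=cv2.imread('pics/scene0.png')[185:285,215:335];b=cv2.imread('pics/side0.png')[165:290,250:350]
cv2.imwrite('pics/c.png',np.hstack([cv2.resize(a,(480,400),interpolation=2),cv2.resize(b,(320,400),interpolation=2)]))
for c in ('scene','side'):
    p=camera_params(c);R=cv2.Rodrigues(np.array(p['rvec'],float))[0];print(c,-R.T@np.array(p['tvec']).ravel())
for uv in [(228,238),(316,271),(322,265)]: print(back('scene',uv,0))
for uv in [(267,272),(293,277),(337,205)]: print(back('side',uv,0))
```

```text
scene [ 0.01894638 -0.55447219  0.40745883]
side [0.2726083  0.694605   0.54202067]
[5.02810904e-01 1.49360694e-01 5.55111512e-17]
[ 0.53733816 -0.08083534  0.        ]
[ 0.56222706 -0.0733011   0.        ]
[0.54803364 0.13470246 0.        ]
[0.50178624 0.12878924 0.        ]
[ 0.50328789 -0.11675713  0.        ]
```

View pics/c.png

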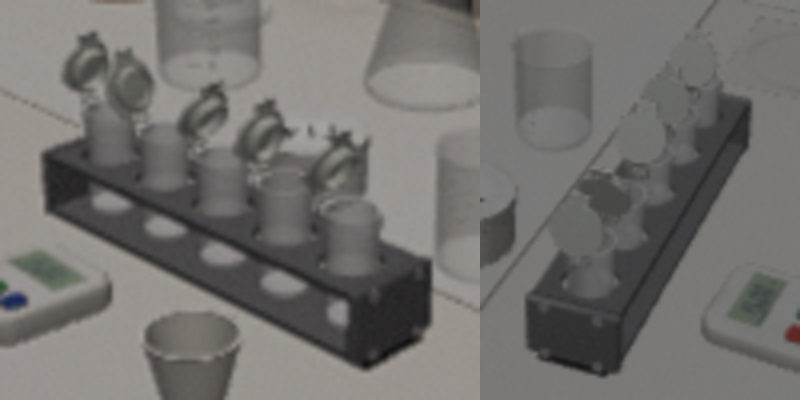

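```bash
cat >> h.py <<'E'
def W(p,P):
    P=np.atleast_2d(np.array(P,float));c,s=np.cos(p[2]),np.sin(p[2])
    return np.c_[p[0]+c*P[:,0]-s*P[:,1],p[1]+s*P[:,0]+c*P[:,1],P[:,2]]
E
python3 - <<'E'
from h import *
from scipy.optimize import least_squares
a,b,t=.027,.116,.042
S=[((-a,b,0),(226,237.5)),((-a,-b,0),(305.5,277)),((a,-b,0),(323,266)),((-a,b,t),(225.5,223)),((a,-b,t),(323,250.5))]
D=[((a,b,0),(264.7,277.5)),((-a,b,0),(291,282)),((-a,-b,0),(334,212)),((a,b,t),(264.7,257)),((-a,b,t),(294,264)),((-a,-b,t),(334,195.6))]
def res(p): return np.r_[(proj('scene',W(p,[q for q,_ in S]))-[u for _,u in S]).ravel(),(proj('side',W(p,[q for q,_ in D]))-[u for _,u in D]).ravel()]
r=least_squares(res,[.53,.02,0],loss='soft_l1');p=r.x;print(p,np.round(r.fun.reshape(-1,2),1).tolist())
tips={1:(88,38),2:(125,52),3:(217,88),4:(270,102),5:(350,132)}
for k,(u,v) in tips.items():
    y=.088-.044*(k-1)+.017;th=np.arange(.8,2.71,.02)
    P=W(p,np.c_[0*th,y-.037*np.cos(th),.067+.037*np.sin(th)])
    e=np.linalg.norm(proj('scene',P)-[215+u/4,185+v/4],axis=1);i=e.argmin();print(k,th[i],e[i])
img=grab_frame('side').copy()
for n,z in(('lab_timer',.009),('crucible',.018),('moisture_tin',.019)):
    e=np.array(search_frame('side',n)[0]['extent'])*[560,420,560,420];print(n,back('side',((e[0]+e[2])/2,(e[1]+e[3])/2),z)[:2])
E
```

```text
[0.52464394 0.02983927 0.03118167] [[-0.1, 2.4], [-0.7, 2.3], [1.2, 2.5], [-0.8, -0.9], [1.8, -1.8], [-0.7, -1.3], [2.6, 2.2], [-0.6, 0.4], [-1.3, 0.1], [-0.2, 0.9], [0.6, -0.5]]
1 1.4600000000000006 1.3589231432685596
2 1.920000000000001 0.6331326859685462
3 1.1800000000000004 0.7066744474219459
4 1.4000000000000006 0.3664110544276315
5 1.2200000000000004 0.43188339721286173
lab_timer [0.43271711 0.07336673]
crucible [ 0.43152183 -0.05806146]
moisture_tin [0.62741469 0.07304117]
```

```bash
python3 -m creep '[[0.9,-0.5,0,0.4,0],[1.8,-1,0,0.8,0],[2.7,-1.5,0,1.2,0],[3.6,-2,0,1.69,0],[4.5,-2.5,0,1.69,0]]' 20
```

```text
clock: 1.52
position: [0.387, -0.3855, 0.2395]
tool_rot: [3.141, -0.0, 0.03]
force: [0.2, -1.6, 0.5]
grip_width: 0.0001
finger_force: 0.0
```

```bash
python3 -m creep '[[0.5,-0.9,0,0,0],[1,-1.8,0,0,0],[1.5,-2.7,0,0,0],[2,-3.6,0,0,0],[2.5,-4.5,0,0,0]]' && python3 -m creep '[[0,-1,0,0,0],[0,-2,0,0,0],[0,-3,0,0,0],[0,-4,0,0,0],[0,-4.77,0,0,0]]'
python3 - <<'E'
from h import *
s=status.observe();print(s['position'],s['tool_rot']);cv2.imwrite('pics/w1.png',grab_frame('wrist'));print(camera_params('wrist'))
p=np.array([0.5246,.0298,.0312])
from scipy.spatial.transform import Rotation as Ro
c=camera_params('wrist');T=np.eye(4);T[:3,:3]=Ro.from_euler('xyz',s['tool_rot']).as_matrix();T[:3,3]=s['position']
M=np.linalg.inv(T@np.array(c['tool_from_camera']));K=np.array(c['K'])
im=cv2.imread('pics/w1.png')
for q in W(p,[(0,.088-.044*k,.066) for k in range(5)]+[(sx*.027,sy*.116,.042) for sx in(-1,1) for sy in(-1,1)]):
    v=(M@np.r_[q,1])[:3];th=np.arctan2(np.hypot(*v[:2]),v[2]);d=v[:2]/np.hypot(*v[:2]);u=K[:2,2]+K[0,0]*th*d
    print(np.round(u),end=' ');cv2.circle(im,tuple(int(i) for i in u),3,(0,0,255),1)
cv2.imwrite('pics/w1m.png',im)
E
```

```text
clock: 2.15
position: [0.528, -0.1107, 0.2396]
tool_rot: [3.141, -0.001, 0.031]
force: [0.2, -1.7, 0.1]
grip_width: 0.0001
finger_force: 0.0
clock: 2.78
position: [0.518, 0.1762, 0.2395]
tool_rot: [-3.141, -0.0, 0.032]
force: [0.6, -0.7, 0.1]
grip_width: 0.0
finger_force: 0.0
[0.51803969 0.17617555 0.23948089] [-3.14107370e+00 -3.37981507e-04  3.22208915e-02]
{'K': array([[325.1922621 ,   0.        , 281.94768707],
       [  0.        , 325.1922621 , 209.94392789],
       [  0.        ,   0.        ,   1.        ]]), 'tool_from_camera': array([[ 2.90016965e-04, -9.63699207e-01, -2.66990178e-01,
         6.75946778e-02],
       [ 9.99999940e-01,  3.30214629e-04, -1.05661671e-04,
         2.16908849e-03],
       [ 1.89990131e-04, -2.66990132e-01,  9.63699244e-01,
        -1.34028950e-01],
       [ 0.00000000e+00,  0.00000000e+00,  0.00000000e+00,
         1.00000000e+00]])}
[340. 191.] [383. 191.] [422. 192.] [458. 193.] [489. 193.] [493. 211.] [309. 211.] [498. 168.] [310. 160.]
```

View pics/w1m.png

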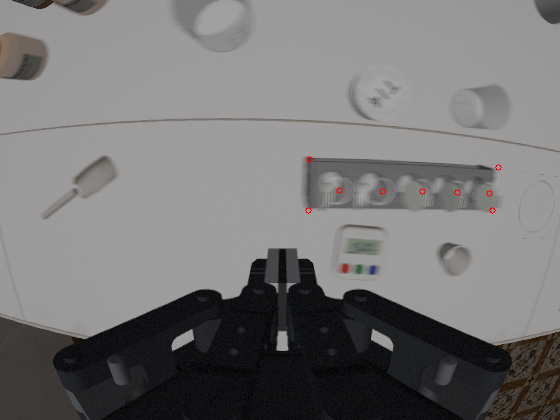

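```bash
python3 -m creep '[[0.04,0,0.8,0,0],[0.04,0,1.6,0,0],[0.04,0,2.3,0,0],[0.04,0,2.52,0,0],[0.04,0,2.52,0,0]]' && python3 -m creep '[[0,0.2,0,0,0],[0,0.4,0,0,0],[0,0.55,0,0,0],[0,0.7,0,0,0],[0,0.7,0,0,0]]' && python3 -m creep '[[0,0.1,0,0,0],[0,0.2,0,0,0],[0,0.22,0,0,0],[0,0.22,0,0,0]]'
```

```text
clock: 3.45
position: [0.521, 0.1736, 0.0883]
tool_rot: [3.141, 0.0, 0.031]
force: [0.2, 0.4, 0.3]
grip_width: -0.0001
finger_force: 0.0
clock: 4.08
position: [0.5223, 0.1307, 0.0882]
tool_rot: [3.141, -0.0, 0.03]
force: [-0.0, 0.3, -0.3]
grip_width: -0.0001
finger_force: 0.0
clock: 4.58
position: [0.5226, 0.1184, 0.0881]
tool_rot: [-3.142, 0.0, 0.031]
force: [-0.7, -0.4, 0.3]
grip_width: -0.0001
finger_force: 0.0
```

```bash
cat >> h.py <<'E'
def crops(n):
    a=grab_frame('scene')[185:285,215:335];b=grab_frame('side')[165:290,250:350]
    cv2.imwrite(n,np.hstack([cv2.resize(a,(480,400),interpolation=2),cv2.resize(b,(320,400),interpolation=2)]))
E
python3 -c "
from h import *
crops('pics/d1.png')"
```

```text
(no output)
```

View pics/d1.png

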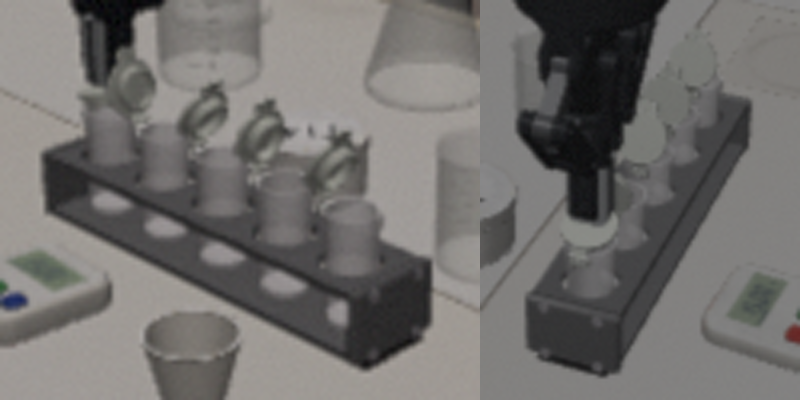

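```bash
python3 -m creep '[[0,0,0.06,0,0],[0,0,0.1,0,0],[0,0,0.13,0,0],[0,0,0.13,0,0]]'&&python3 -m creep '[[0,0,0.03,0,0],[0,0,0.055,0,0],[0,0,0.055,0,0],[0,0,0.055,0,0]]'
```

```text
clock: 5.18
position: [0.5225, 0.1185, 0.0802]
tool_rot: [-3.142, 0.0, 0.031]
force: [-0.7, 0.3, -0.1]
grip_width: -0.0002
finger_force: 0.0
clock: 5.68
position: [0.5226, 0.1185, 0.077]
tool_rot: [-3.142, -0.0, 0.031]
force: [-0.3, -0.2, 4.4]
grip_width: 0.0001
finger_force: 1.8
```

```bash
python3 -m creep '[[0,0,0.015,0,0],[0,0,0.03,0,0],[0,0,0.03,0,0]]'
```

```text
clock: 6.05
position: [0.5228, 0.1185, 0.0763]
tool_rot: [3.142, -0.001, 0.031]
force: [-8.0, -2.5, 28.5]
grip_width: 0.0001
finger_force: 14.7
```

```bash
python3 -m creep '[[0,0,-0.215,0,0],[0,0.15,-0.215,0,0],[0,0.35,-0.215,0,0],[0,0.55,-0.215,0,0],[0,0.733,-0.215,0,0]]'&&python3 -m creep '[[0,0,0.06,0,0],[0,0,0.12,0,0],[0,0,0.16,0,0],[0,0,0.185,0,0],[0,0,0.195,0,0]]'&&python3 -m creep '[[0,0,0,0,0],[0,0,0.01,0,0],[0,0,0.01,0,0]]'
```

```text
clock: 6.68
position: [0.5238, 0.0732, 0.0878]
tool_rot: [3.141, 0.0, 0.03]
force: [0.9, 0.3, 0.7]
grip_width: -0.0001
finger_force: 0.2
clock: 7.3
position: [0.524, 0.0747, 0.0767]
tool_rot: [3.142, -0.0, 0.031]
force: [-2.5, -2.8, 17.4]
grip_width: -0.0001
finger_force: 8.5
clock: 7.68
position: [0.524, 0.0747, 0.0765]
tool_rot: [3.141, -0.001, 0.031]
force: [-4.7, -3.1, 21.9]
grip_width: 0.0005
finger_force: 10.4
```

```bash
python3 -m creep '[[0,0,-0.205,0,0],[0,0.15,-0.205,0,0],[0,0.35,-0.205,0,0],[0,0.55,-0.205,0,0],[0,0.733,-0.205,0,0]]'&&python3 -m creep '[[0,0,0.06,0,0],[0,0,0.12,0,0],[0,0,0.16,0,0],[0,0,0.185,0,0],[0,0,0.195,0,0]]'&&python3 -c "
from h import *
crops('pics/d3.png');print(status.observe()['force'])"
```

```text
clock: 8.3
position: [0.5252, 0.0293, 0.0879]
tool_rot: [3.141, 0.0, 0.03]
force: [0.4, 1.4, 0.2]
grip_width: -0.0001
finger_force: 0.2
clock: 8.93
position: [0.5254, 0.0307, 0.0767]
tool_rot: [3.141, -0.0, 0.031]
force: [-3.8, -2.6, 17.1]
grip_width: 0.0
finger_force: 8.5
[-2.66961426 -2.16117682 11.77733807]
```

View pics/d3.png

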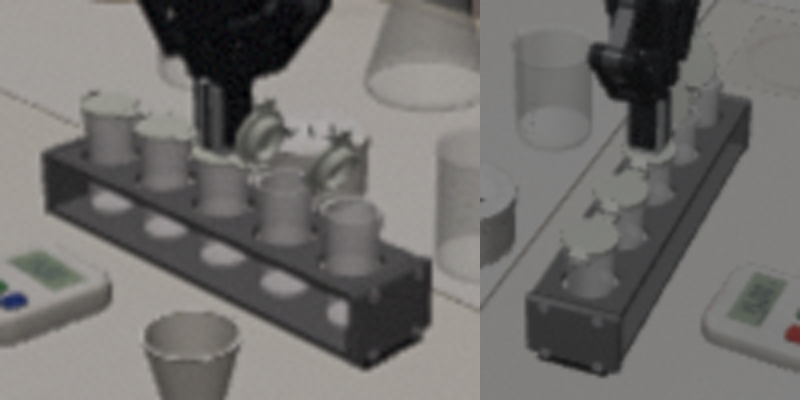

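Lids 1–3 lie flat and home (scene crop around (110,98), (163,122), (220,152)), with lids 4 and 5 still standing. I'll continue with vials 4 and 5.

```bash
python3 -m creep '[[0,0,0,0,0],[0,0,0.01,0,0],[0,0,0.01,0,0]]' && python3 -m creep '[[0,0,-0.205,0,0],[0,0.15,-0.205,0,0],[0,0.35,-0.205,0,0],[0,0.55,-0.205,0,0],[0,0.733,-0.205,0,0]]'&&python3 -m creep '[[0,0,0.06,0,0],[0,0,0.12,0,0],[0,0,0.16,0,0],[0,0,0.185,0,0],[0,0,0.195,0,0]]'&&python3 -m creep '[[0,0,0,0,0],[0,0,0.01,0,0],[0,0,0.01,0,0]]' && python3 -m creep '[[0,0,-0.205,0,0],[0,0.15,-0.205,0,0],[0,0.35,-0.205,0,0],[0,0.55,-0.205,0,0],[0,0.733,-0.205,0,0]]'&&python3 -m creep '[[0,0,0.06,0,0],[0,0,0.12,0,0],[0,0,0.16,0,0],[0,0,0.185,0,0],[0,0,0.195,0,0]]'&&python3 -m creep '[[0,0,0,0,0],[0,0,0.01,0,0],[0,0,0.01,0,0]]'
```

```text
clock: 9.4
position: [0.5254, 0.0307, 0.0765]
tool_rot: [3.141, -0.0, 0.031]
force: [-4.9, -3.2, 21.1]
grip_width: 0.0001
finger_force: 10.5
clock: 10.02
position: [0.5265, -0.0146, 0.0878]
tool_rot: [3.142, 0.0, 0.03]
force: [0.1, 0.6, -0.0]
grip_width: -0.0001
finger_force: 0.2
clock: 10.65
position: [0.5267, -0.0133, 0.0767]
tool_rot: [3.141, -0.0, 0.031]
force: [-4.2, -1.8, 17.5]
grip_width: 0.0
finger_force: 8.5
clock: 11.02
position: [0.5268, -0.0133, 0.0765]
tool_rot: [3.141, -0.0, 0.031]
force: [-6.2, -1.4, 21.0]
grip_width: 0.0
finger_force: 10.5
clock: 11.65
position: [0.5279, -0.0586, 0.0879]
tool_rot: [3.142, 0.0, 0.03]
force: [-0.1, 1.1, 0.3]
grip_width: 0.0002
finger_force: 0.2
clock: 12.28
position: [0.528, -0.0572, 0.0767]
tool_rot: [3.141, -0.0, 0.031]
force: [-4.0, -1.6, 16.6]
grip_width: 0.0003
finger_force: 8.5
clock: 12.65
position: [0.5281, -0.0573, 0.0765]
tool_rot: [3.141, -0.0, 0.031]
force: [-5.7, -0.8, 20.6]
grip_width: 0.0
finger_force: 10.4
```

Lift clear and check.

```bash
python3 -m creep '[[0,0,-0.6,0,0],[0,0,-1.4,0,0],[0,0,-2.2,0,0],[0,0,-2.8,0,0],[0,0,-2.8,0,0]]' && python3 -m creep '[[0,1,0,0,0],[0,2,0,0,0],[0,3,0,0,0],[0,3,0,0,0]]' && python3 -c "
from h import *
crops('pics/d5.png')"
```

```text
clock: 13.28
position: [0.5291, -0.0571, 0.2462]
tool_rot: [3.141, -0.004, 0.031]
force: [-0.2, 0.6, -0.8]
grip_width: 0.0001
finger_force: 0.0
clock: 13.78
position: [0.5322, -0.2418, 0.2422]
tool_rot: [3.141, 0.002, 0.025]
force: [-0.6, 1.5, 0.1]
grip_width: -0.0002
finger_force: 0.0
```

View pics/d5.png

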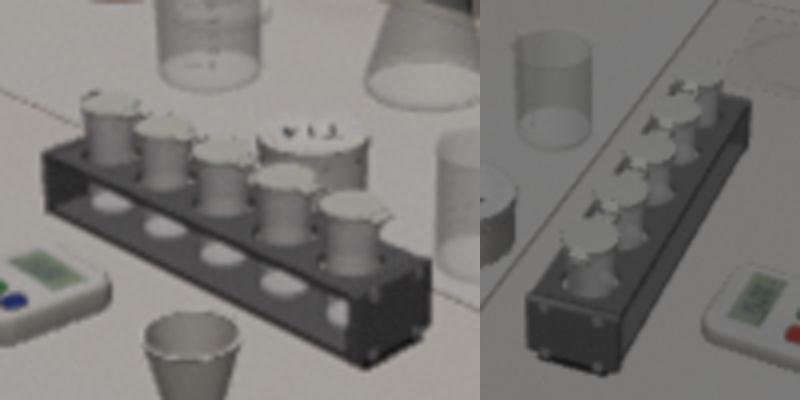

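All five lids lie flat and home on their rims (scene crop (110,98) to (352,205)), and the timer, tin, beaker and crucible have not moved.

```bash
python3 -c "
from workcell import bot
print(bot.job_done())"
```

```text
the job is handed in; nothing more can be done
None
```

All five lids were folded and pressed home in order from vial 1 to vial 5, the things round the rack were left where they stood, and the job was handed in at about 14 s.

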